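# Switch on the charger inside the push-latch desk power box

## Task

Press the lid of the desk power box to pop it open, press the rocker switch in front of the socket that holds the charger block so that it is on, leave the other switch off, then push the lid down and press it again so that it stays latched shut. Use the fingers only to press and push: pick nothing up, do not lift, tip or shove the box, leave the charger and the blanking cap plugged in, and do not disturb the things around the box.

Things in the scene. Friction and masses are not known exactly. Their poses are not given: they have to be found in the camera images.
- dock: Desk power box: dark steel box 170 mm deep (x) by 210 wide (y), 5 mm walls, rim 78 mm above the desk, 2.4 kg, loose on rubber feet. Origin: centre of its underside. -x is its front, roughly towards the robot; +y its left seen from the robot. Inside, a black fascia 44 mm above the desk has two sockets (38 mm behind the middle, 50 mm left and right), each with its own rocker switch in front of it.
- lid (a joint): Aluminium lid of the box, 155 mm front to back, 196 wide, 8 thick, hinged along its rear edge. rad: 0 = shut and latched, top face 83 mm above the desk, 5 mm proud of the rim; 1.5 = open, nearly upright; -0.055 = pressed in to its firm stop. From shut, press to the stop (4 N at the marks) and let go: it springs up to 1.5 in about a second, its edge sweeping a 155 mm radius.
- lid_edge (a point): Middle of the front edge of the lid's top face, 155 mm from the hinge line; moves with the lid. The push latch is under it, a tongue 37 mm long and 30 wide. To shut, push the lid down past 0 to its stop (-0.055; edge then about 3 mm below the rim) and let go: it stays at 0. The latch changes over past -0.045; pressed less, the lid springs open again. The spring resists with 1 to 3 N here.
- lid_press (a point): Point on the lid's top face, middle of its width, 30 mm from its front edge and 125 mm from the hinge line, where five short dark lines mark the place to press. Moves with the lid. Its z axis is the outward normal of the lid's top face.
- lid_hinge (a point): Middle of the lid's hinge line, 77 mm behind the box's middle, 79 mm above the desk; the line runs along the box's y. The lid's top face lies 4 mm outside the hinge line.
- left_switch (a joint): Rocker switch in front of the left (+y) socket. rad: 0 = off, front end (nearest the robot) raised; 0.36 = on, front end down. White rocker 40 mm front to back, 26 mm wide, pivoted at its middle 28 mm in front of the box's middle and 50 mm left of it, 49 mm above the desk. It snaps over past the middle; the front end goes down 7 mm and takes about 3 N.
- right_switch (a joint): The same rocker switch in front of the right (-y) socket. rad: 0 = off, 0.36 = on.
- left_switch_front (a point): Point on the top face of the left rocker, 5 mm from its front end (15 mm in front of the pivot), 55 mm above the desk when off and 50 mm when on.
- right_switch_front (a point): The same point on the right rocker.
- charger: White charger block 48 x 52 x 24 mm plugged into one of the two sockets, left or right differs each time; its top is 68 mm above the desk. Origin: centre of the block's underside, on the fascia. Not to be pulled out.
- cap: White blanking cap, a disc 43 mm across with a 10 mm high finger rib, plugged into the other socket. Origin: centre of the disc's underside, on the fascia. Not to be pulled out.
- brush_jar: Glass jar 72 mm across, 95 mm high, with brushes up to 210 mm high, left of the box. Origin: centre of its underside.
- ink_bottle: Small ink bottle 48 mm across, 55 mm high, right of the box near its front. Origin: centre of its underside.
- tape_roll: Roll of paper tape 70 mm across, 24 mm high, lying flat in front of the box, to the right. Origin: centre of its underside.
- eraser: White eraser 22 x 48 x 13 mm in front of the box, to the left. Origin: centre of its underside.
- bowl: White ceramic footed bowl 110 mm across, 104 mm high, behind the box to the right. Origin: centre of its underside.
- lay_figure: Wooden artist's figure 190 mm high on a round foot 68 mm across, behind the box. Origin: centre of its underside.

How it is judged:
On the way, in this order (a step that is already met when the one before it is completed fails the run):
1. the lid has popped open (value of joint lid above 1.3 rad), for 0.2 s.
2. with the lid open, the switch in front of the charger's socket is on (((y of charger in the frame of dock above 0 m and value of joint left_switch above 0.28 rad) or (y of charger in the frame of dock below 0 m and value of joint right_switch above 0.28 rad)) and value of joint lid above 1 rad), for 0.2 s.
3. the lid has been pressed down shut, with that switch on (((y of charger in the frame of dock above 0 m and value of joint left_switch above 0.28 rad) or (y of charger in the frame of dock below 0 m and value of joint right_switch above 0.28 rad)) and value of joint lid below 0.03 rad), for 0.1 s.
At the end, for the whole second after the job is handed in: Lid latched shut (within 0.03 rad of shut) by itself; the switch in front of the charger on (above 0.28 rad) and the other off (below 0.08 rad); charger and cap still plugged in (not raised more than 6 mm); box standing flat, within 40 mm of where it stood (all of step 3 and value of joint lid above -0.03 rad and ((y of charger in the frame of dock above 0 m and value of joint right_switch below 0.08 rad) or (y of charger in the frame of dock below 0 m and value of joint left_switch below 0.08 rad)) and z of each of charger, cap in the frame of dock below 0.05 m and distance of dock from where it was at the start of the episode below 0.04 m and angle between dock's own z axis and vertical below 0.08 rad and linear speed of dock below 0.02 m/s); the robot touches nothing.
It fails at once if the wrong switch is switched on ((y of charger in the frame of dock above 0 m and value of joint right_switch above 0.2 rad) or (y of charger in the frame of dock below 0 m and value of joint left_switch above 0.2 rad)).
It fails at once if the box is shoved more than 40 mm, lifted or tipped (distance of dock from where it was at the start of the episode above 0.04 m or height (world z) of dock above 0.01 m or angle between dock's own z axis and vertical above 0.12 rad).
It fails at once if the charger or the cap is pulled out (z of any of charger, cap in the frame of dock above 0.052 m).
It fails at once if a thing around the box is picked up, knocked over or moved more than 30 mm (distance of any of brush_jar, ink_bottle, tape_roll, eraser, bowl, lay_figure from where it was at the start of the episode above 0.03 m or angle between any of brush_jar, ink_bottle, tape_roll, eraser, bowl, lay_figure's own z axis and vertical above 0.5 rad).
It also fails if it takes over 51 s, if anything falls off the work surface, if the arm or the gripper's body presses on something with over 40 N, if the wrist force passes 120 N, or if a joint passes its speed limit or range.

## Robot

A 6-joint arm with a two-finger parallel gripper is mounted at the origin on the work surface. World frame = base frame: x ahead of the robot, y to its left, z up, the work surface at z = 0. Lengths are in m, angles in rad, forces in N, time in s.
With the tool pointing down it reaches from about 0.325 to 0.775 m from the base axis. Payload 5.5 kg.
Tool frame: the origin (TCP) lies between the finger pads; the fingertips stand 8 mm ahead of it and the grasp point (between the pads) lies 11 mm behind it (tcp_to_tips is the distance from the TCP to the fingertips, in m); z points along the fingers, y is the line along which they close (so a half turn about z gives the same grasp; the last joint's range is limited). The gripper opens to 88 mm and grips with 3 to 60 N. Pads are 20 mm wide; open, the fingers measure 115 mm over their backs; the gripper's body (75 mm by 178 mm) begins 61 mm behind the grasp point.
Start: joints at [1.113, 0.091, 1.231, -0, 1.82, -0.057], TCP at [0.234, 0.552, 0.231] pointing down, gripper open.
Joint ranges: [-2.87, 2.87], [-0.86, 2.18], [0.17, 2.46], [-1.51, 4.65], [0.06, 2.69], [-2.65, 2.65]. Speed limits (rad/s): [2.57, 2.57, 3.01, 3.14, 3.14, 3.14].

## Interface

Orientations are given as a unit quaternion [w, x, y, z].
In Python, from bench import * gives the robot as it stands. Calls block until the motion is done:
- move_to(position, orientation): joint-space move of the TCP to a pose.
- move_l(position, speed=0.15, orientation=None): straight line of the TCP; orientation=None keeps the orientation; speed is the mean speed in m/s.
- movej(angles): joint-space move.
- gripper_open() and close(): open the fingers fully, or close them until they stop; the grip force is fixed at half the most.
- hold(seconds).
- inverse_kinematics(position, orientation): joint angles nearest the present ones, or None.
- state(): the state.
- get_image(name): name is "side" or "top" or "wrist"; returns a dict with "frame" (400x640x3 uint8, blue, green, red), "depth" (400x640 float32, m along the optical axis (not along the pixel's ray), 0 where there is no reading), "camera_matrix" (3x3 intrinsics, pixels), "view" (4x4, takes a point from world to camera coordinates). Camera axes: x right, y up, looking along -z (the intrinsics and any distortion apply to the point x, -y, -z); pixel columns grow to the right and rows downward; lengths in m; the calibration is good to about 2 mm. The wrist camera is an equidistant fisheye: a pixel r from the principal point sees the ray r / f radians off the axis. A picture is of the moment at which its call begins.
A pose or a line that the arm cannot do raises IKError and nothing moves.
- job_done(): hands the job in; it is judged then, once.
The state is a dict: "time": time; "joint_pos": joint angles; "dq": joint speeds; "joint_torque": joint torques, N m; "ee_pos": TCP position; "ee_rot": TCP orientation; "ft_force": force on the tool from outside, world axes, zero at the start; "moment": the same for the moment, N m; "finger_gap": finger opening in m; "finger_force": force on a finger pad.
Only numpy, scipy, OpenCV 4.12 (cv2) and the standard library are available. Lean on these libraries where they do the work, as an engineer would, in place of code of your own. Each camera call takes 0.05 s, during which the arm holds its last target. There are 200 camera calls.

## Working session

There is one attempt and no reset: what is moved stays moved. The work goes in short steps, each a Python script; the robot and the scene stay as the last script left them, time stands still between calls to the robot, and variables do not carry over. Pictures are saved under pics/ and viewed, at most 10 in all, crops included, and the job is handed in when it is done.

```bash
mkdir -p pics; cat > h.py <<'E'
from bench import *
import numpy as np, cv2
from scipy.spatial.transform import Rotation as R
def cloud(im):
    K=im["camera_matrix"]; V=np.array(im["view"]); d=im["depth"]
    v,u=np.mgrid[0:400,0:640]
    P=np.stack([(u-K[0][2])/K[0][0]*d,-(v-K[1][2])/K[1][1]*d,-d],-1)
    return (P-V[:3,3])@V[:3,:3]   # R^T (p-t)
E
python3 - <<'E'
from h import *
s=state();print(s["time"],s["ee_rot"],s["finger_gap"])
for n in("top","side"):
    im=get_image(n);cv2.imwrite(f"pics/{n}0.png",im["frame"]);np.savez(f"{n}0.npz",**{k:im[k] for k in("frame","depth","camera_matrix","view")})
    P=cloud(im);print(n,P[200,320],im["camera_matrix"],np.linalg.inv(im["view"])[:3,3])
    if n=="top":
        m=(im["depth"]>0)&(abs(P[...,2]-.083)<.004)&(P[...,0]>.3)
        _,l,st,c=cv2.connectedComponentsWithStats(m.astype(np.uint8));i=1+st[1:,4].argmax();print(st[i])
        q=P[l==i];print(q.mean(0),cv2.minAreaRect(q[:,:2].astype(np.float32)))
E
```

```text
0.0 [-2.34521747e-04  1.99065420e-01  9.79985749e-01 -9.14300794e-04] 0.08786055172146616
top [0.6031914  0.08506166 0.08377121] [[446.71804113   0.         320.17276548]
 [  0.         446.71804113 202.41861889]
 [  0.           0.           1.        ]] [0.50649354 0.06290337 0.9854718 ]
[ 261  185  116  102 7488]
[0.52877295 0.08289224 0.08255143] ((0.5293592810630798, 0.08379465341567993), (0.1669289618730545, 0.20676086843013763), 15.363739013671875)
side [0.58540705 0.07182349 0.08191856] [[407.81094874   0.         313.64614662]
 [  0.         407.81094874 199.71784879]
 [  0.           0.           1.        ]] [ 0.32899339 -0.51097003  0.76159138]
```

View pics/top0.png

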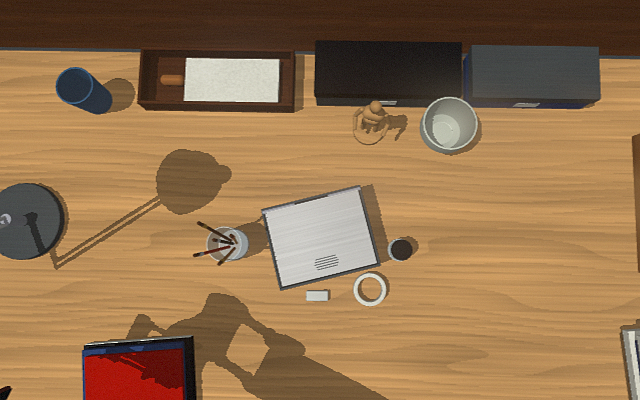

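View pics/side0.png

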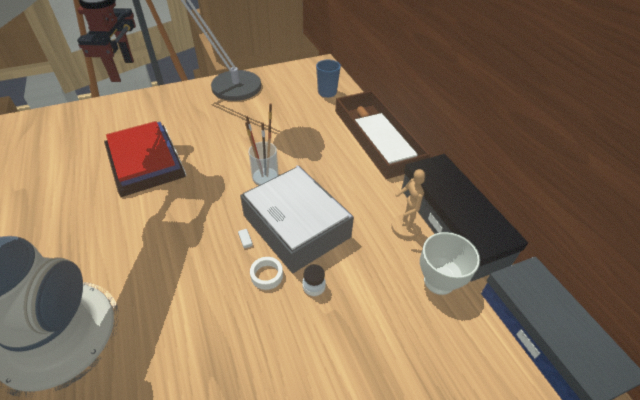

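The top view shows the lid's corners at about (262,210), (360,186), (380,264) and (281,289), with the press marks at (326,262). The jar is at (228,243), the figure at (370,125), the bowl at (450,125) and the ink bottle at (401,249). The side view agrees. The rim rectangle measures 167 x 207 mm and the top is at z = 0.0826, both close to the given sizes. Next I check the marks, the clearances in the box frame and the IK.

```bash
cat >> h.py <<'E'
C=np.array([.5294,.0838,0]); YAW=np.radians(15.36)
B=R.from_euler('z',YAW)
def W(p): return C+B.apply(p)            # box -> world
def Q(tilt=0,yaw=0):                     # tool down; tilt>0: fingers lean to +x of box; yaw about vertical
    M=B*R.from_euler('z',yaw)*R.from_euler('y',-tilt)*R.from_euler('y',np.pi)
    return M
def pose(tip,tilt=0,yaw=0):              # TCP position, quaternion for a fingertip-centre target in box frame
    M=Q(tilt,yaw); q=M.as_quat()
    return W(tip)-M.apply([0,0,.008]), np.r_[q[3],q[:3]]
E
python3 - <<'E'
from h import *
d=np.load("top0.npz");P=cloud(d);g=cv2.cvtColor(d["frame"],cv2.COLOR_BGR2GRAY).astype(float)
q=B.inv().apply((P-C).reshape(-1,3)).reshape(P.shape)
m=(abs(q[...,0]+.048)<.02)&(abs(q[...,1])<.03)&(abs(q[...,2]-.083)<.006)&(d["depth"]>0)
t=np.median(g[m])-35;print("marks box",q[m&(g<t)].mean(0),(m&(g<t)).sum())
for n in("top","side"):
    d=np.load(n+"0.npz");P=cloud(d);q=B.inv().apply((P-C).reshape(-1,3))[(d["depth"]>0).ravel()]
    q=q[(q[:,2]>.012)&(abs(q[:,0])<.3)&(abs(q[:,1])<.3)&~((abs(q[:,0])<.09)&(abs(q[:,1])<.11))]
    for nm,c in dict(jar=(-.02,.19),ink=(-.05,-.15),fig=(.13,-.13),bowl=(.12,-.27)).items():
        k=q[np.linalg.norm(q[:,:2]-c,axis=1)<.09]
        if len(k):print(n,nm,len(k),k.min(0).round(3),k.max(0).round(3))
for tip,t,y in [((-.062,0,.12),.35,0),((-.062,0,.07),.35,0),((-.2,0,.15),.35,0),((-.043,.05,.05),0,0),((-.043,-.05,.05),0,0),((.11,.0,.3),0,0),((.11,.0,.2),0,0),((.11,.0,.3),-.3,0),((-.062,0,.07),0,0)]:
    p,o=pose(tip,t,y);j=inverse_kinematics(p,o);print(tip,t,p.round(3),Q(t,y).apply([0,0,1]).round(2),None if j is None else np.round(j,2))
E
```

```text
marks box [-0.05261193 -0.00028243  0.08281209] 139
top jar 1059 [-0.009  0.149  0.012] [0.07  0.228 0.212]
top ink 527 [-0.13  -0.179  0.012] [-0.043 -0.074  0.058]
top fig 971 [ 0.166 -0.192  0.012] [ 0.22 -0.12  0.19]
top bowl 651 [ 0.104 -0.3    0.022] [ 0.207 -0.255  0.107]
side jar 1294 [-0.009  0.149  0.012] [0.07  0.227 0.213]
side ink 659 [-0.13  -0.183  0.012] [-0.046 -0.077  0.058]
side fig 928 [ 0.167 -0.194  0.012] [ 0.219 -0.12   0.19 ]
side bowl 1129 [ 0.103 -0.3    0.023] [ 0.207 -0.255  0.106]
(-0.062, 0, 0.12) 0.35 [0.467 0.067 0.128] [ 0.33  0.09 -0.94] [ 0.   -0.61  2.03  0.09  1.38 -1.84]
(-0.062, 0, 0.07) 0.35 [0.467 0.067 0.078] [ 0.33  0.09 -0.94] [ 0.   -0.59  2.11  0.09  1.28 -1.85]
(-0.2, 0, 0.15) 0.35 [0.334 0.03  0.158] [ 0.33  0.09 -0.94] None
(-0.043, 0.05, 0.05) 0 [0.475 0.121 0.058] [ 0.  0. -1.] [ 0.18 -0.17  1.79  0.    1.52 -1.66]
(-0.043, -0.05, 0.05) 0 [0.501 0.024 0.058] [ 0.  0. -1.] [-0.02 -0.14  1.76  0.    1.52 -1.86]
(0.11, 0.0, 0.3) 0 [0.635 0.113 0.308] [ 0.  0. -1.] [ 0.12  0.25  0.91 -0.    1.98 -1.72]
(0.11, 0.0, 0.2) 0 [0.635 0.113 0.208] [ 0.  0. -1.] [ 0.12  0.21  1.14  0.    1.79 -1.72]
(0.11, 0.0, 0.3) -0.3 [0.638 0.114 0.308] [-0.28 -0.08 -0.96] [ 0.14  0.58  0.52 -0.05  2.34 -1.73]
(-0.062, 0, 0.07) 0 [0.47  0.067 0.078] [ 0.  0. -1.] [ 0.07 -0.23  1.81  0.    1.56 -1.77]
```

```bash
cat >> h.py <<'E'
def go(tip,tilt=0,yaw=0): move_to(*pose(tip,tilt,yaw))
def lin(tip,speed=.15,tilt=0,yaw=0):
    p,o=pose(tip,tilt,yaw); move_l(p,speed,o)
def press(x,y,z0,z1,fmax,tilt=0,yaw=0,step=.001):
    z=z0
    while z>z1:
        z-=step; lin((x,y,z),.03,tilt,yaw); f=state()["ft_force"][2]
        if f>fmax: break
    print("press end z",round(z,4),"F",round(f,1),"t",round(state()["time"],2))
E
python3 - <<'E'
from h import *
a=[(-.06,0,.11),(-.06,0,.068),(-.14,0,.11)]
print([inverse_kinematics(*pose(t,.2)) is not None for t in a], state()["ft_force"])
close()
p0=state(); o=p0["ee_rot"]
move_l([.19,.45,.33],.4); print(state()["time"])
go((-.14,0,.25),.2); print(state()["time"],state()["ee_pos"])
go((-.06,0,.11),.2); lin((-.06,0,.087),.1,.2)
print(state()["time"],state()["ft_force"])
press(-.06,0,.087,.069,14,.2)
lin((-.14,0,.11),.25,.2); hold(.6)
print(state()["time"],state()["ft_force"])
im=get_image("top");cv2.imwrite("pics/top1.png",im["frame"]);np.savez("top1.npz",**{k:im[k] for k in("frame","depth","camera_matrix","view")})
im=get_image("side");np.savez("side1.npz",**{k:im[k] for k in("frame","depth","camera_matrix","view")})
cv2.imwrite("pics/side1.png",im["frame"])
E
python3 -c "
import cv2,numpy as np
a=cv2.imread('pics/top1.png')[150:320,220:440];b=cv2.imread('pics/side1.png')[120:320,180:440]
a=cv2.resize(a,(388,300));b=cv2.resize(b,(390,300));cv2.imwrite('pics/c1.png',np.hstack([a,b]))"
```

```text
[True, True, True] [-1.14736972  0.51717731  0.34427007]
1.9667
3.6417 [0.3930062  0.0467394  0.25735147]
4.7083 [-0.58583912  0.03465383  1.00849264]
press end z 0.072 F 14.5 t 8.46
9.5667 [ 0.92431819  0.44599094 -0.15304428]
```

View pics/c1.png

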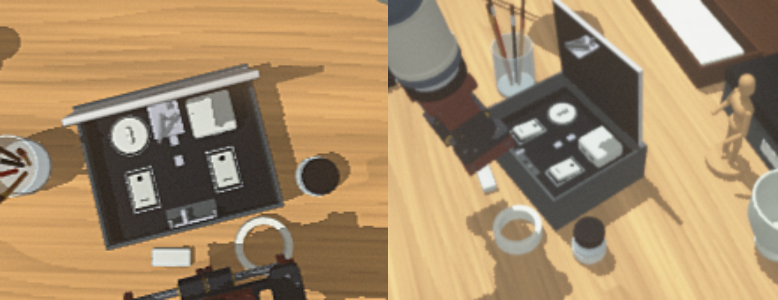

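The lid popped open. The charger is in the right socket (crop at about (212,115)) and the round cap is in the left (130,135). The rockers are at (225,170) and (143,190), so the right switch is the target. I'll locate both rockers precisely from the top depth image.

```bash
python3 - <<'E'
from h import *
for n in("top1","side1"):
    d=np.load(n+".npz");P=cloud(d);g=d["frame"].min(2)
    q=B.inv().apply((P-C).reshape(-1,3)).reshape(P.shape)
    for s in(1,-1):
        m=(abs(q[...,0]+.028)<.035)&(abs(q[...,1]-.05*s)<.028)&(abs(q[...,2]-.051)<.008)&(g>130)&(d["depth"]>0)
        k=q[m];print(n,s,len(k),k.mean(0).round(4),cv2.minAreaRect(k[:,:2].astype(np.float32)))
        for lo,hi in((-.06,-.035),(-.02,.0)):
            kk=k[(k[:,0]>lo)&(k[:,0]<hi)];print("   z",lo,kk[:,2].mean().round(4) if len(kk) else None)
    m=(q[...,2]>.15)&(q[...,0]>.03)&(q[...,0]<.11)&(abs(q[...,1])<.098)&(d["depth"]>0)
    k=q[m];print("lid",len(k),k[:,2].max(),k[k[:,2]>.2].mean(0),k.min(0),k.max(0))
E
```

```text
top1 1 250 [-0.0314  0.0502  0.0515] ((-0.030762482434511185, 0.049616772681474686), (0.03172701224684715, 0.04943601042032242), 89.76582336425781)
   z -0.06 0.0529
   z -0.02 0.0487
top1 -1 243 [-0.0307 -0.05    0.0516] ((-0.030933141708374023, -0.05027702450752258), (0.031540971249341965, 0.04943161457777023), 89.74930572509766)
   z -0.06 0.0535
   z -0.02 0.0484
lid 920 0.2361890765279792 [ 4.91699040e-02 -9.60913697e-05  2.27396280e-01] [ 0.03019622 -0.09786128  0.15000764] [0.06755208 0.09694166 0.23618908]
side1 1 162 [-0.0318  0.0475  0.0513] ((-0.03055928647518158, 0.05176689103245735), (0.03784376010298729, 0.04815439507365227), 89.93758392333984)
   z -0.06 0.0533
   z -0.02 0.048
side1 -1 185 [-0.0325 -0.0523  0.0515] ((-0.032698798924684525, -0.04908470809459686), (0.034474316984415054, 0.04836895316839218), 89.00484466552734)
   z -0.06 0.0533
   z -0.02 0.0481
lid 1662 0.2353609464248068 [ 0.05603048 -0.0077642   0.22143336] [ 0.030012   -0.09799449  0.15005612] [0.07001715 0.09762427 0.23536095]
```

The box is about 3 mm nearer than I assumed, which agrees with both the rockers and the marks, so I'm correcting the frame. Now I press the right rocker.

```bash
sed -i 's/^B=R.from_euler.*/&\nC=C+B.apply([-.003,0,0])/' h.py; python3 - <<'E'
from h import *
go((-.1,-.05,.13)); lin((-.049,-.05,.10),.15); lin((-.049,-.05,.059),.1)
press(-.049,-.05,.059,.0465,12)
lin((-.049,-.05,.10),.15); lin((-.12,-.05,.13),.2)
im=get_image("top");cv2.imwrite("pics/top2.png",im["frame"])
P=cloud(im);g=im["frame"].min(2);q=B.inv().apply((P-C).reshape(-1,3)).reshape(P.shape)
for s in(1,-1):
    m=(abs(q[...,0]+.028)<.025)&(abs(q[...,1]-.05*s)<.02)&(abs(q[...,2]-.051)<.008)&(g>130);k=q[m]
    for lo,hi in((-.06,-.035),(-.021,.0)):print(s,lo,k[(k[:,0]>lo)&(k[:,0]<hi)][:,2].mean().round(4))
for t in [(.125,0,.30),(.125,0,.205),(.06,0,.205),(-.02,0,.17),(-.05,0,.068)]:
  for ti in(0,-.3,.2): print(t,ti,inverse_kinematics(*pose(t,ti)) is not None)
print(state()["time"])
E
```

```text
press end z 0.048 F 15.5 t 14.02
1 -0.06 0.0531
1 -0.021 0.0493
-1 -0.06 0.0493
-1 -0.021 0.0532
(0.125, 0, 0.3) 0 True
(0.125, 0, 0.3) -0.3 True
(0.125, 0, 0.3) 0.2 True
(0.125, 0, 0.205) 0 True
(0.125, 0, 0.205) -0.3 True
(0.125, 0, 0.205) 0.2 True
(0.06, 0, 0.205) 0 True
(0.06, 0, 0.205) -0.3 True
(0.06, 0, 0.205) 0.2 True
(-0.02, 0, 0.17) 0 True
(-0.02, 0, 0.17) -0.3 True
(-0.02, 0, 0.17) 0.2 True
(-0.05, 0, 0.068) 0 True
(-0.05, 0, 0.068) -0.3 True
(-0.05, 0, 0.068) 0.2 True
15.1
```

The right rocker is now on (front 49.3 mm, rear 53.2 mm) and the left is still off. Next I go over the lid and sweep it down along its arc.

```bash
python3 - <<'E'
from h import *
def arc(th,r=.14):
    return (.077-r*np.cos(th)+.004*np.sin(th)+.010, 0, .079+r*np.sin(th)+.004*np.cos(th))
lin((-.12,0,.31),.3); lin((.11,0,.31),.3); lin((.11,0,.219),.2)
print(state()["time"],state()["ft_force"].round(1) if hasattr(state()["ft_force"],"round") else state()["ft_force"])
for th in np.arange(1.5,.01,-.125):
    lin(arc(th),.2); s=state(); f=np.array(s["ft_force"]); print(round(th,2),round(s["time"],2),f.round(1))
    if np.linalg.norm(f)>25: print("STOP");break
lin(arc(0.0),.1)
x,_,z=arc(0)
press(x,0,z,.069,15)
hold(.2)
lin((x,0,.16),.1); hold(.3); print(state()["time"],state()["ft_force"])
im=get_image("side");cv2.imwrite("pics/side3.png",im["frame"])
im=get_image("top");P=cloud(im);q=B.inv().apply((P-C).reshape(-1,3))
for lo,hi in((-.07,-.05),(.03,.06)):
    k=q[(q[:,0]>lo)&(q[:,0]<hi)&(abs(q[:,1])>.06)&(abs(q[:,1])<.09)];print(lo,np.median(k[:,2]))
E
```

```text
17.4 [-0.8  0.7  0.6]
1.5 17.69 [0.9 0.1 0.7]
1.38 17.94 [ 0.1 -0.1  0.6]
1.25 18.19 [0.5 0.5 1.8]
1.12 18.44 [0.8 0.8 2.1]
1.0 18.69 [0.6 0.8 1. ]
0.88 18.94 [1.7 0.8 0.9]
0.75 19.19 [0.9 1.2 0.1]
0.62 19.44 [0.2 0.9 1.2]
0.5 19.69 [0.7 0.6 0.9]
0.38 19.94 [ 1.1 -0.1  1.8]
0.25 20.19 [0.1 0.8 1.2]
0.12 20.44 [-0.9  0.   2.5]
press end z 0.072 F 16.6 t 23.52
25.05 [ 0.38413261  0.42640217 -0.5602963 ]
-0.07 0.537756642921945
0.03 0.08263353441155559
```

View pics/side3.png

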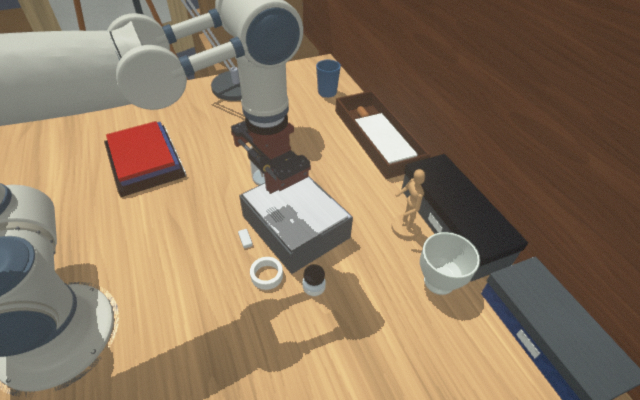

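The side view shows the lid lying shut on the box (corners about (243,205) and (350,215)), with everything around it standing. I'll retreat clear and check the front edge height once before handing in.

```bash
python3 - <<'E'
from h import *
lin((-.053,0,.3),.2); lin((-.13,0,.3),.2)
im=get_image("side");P=cloud(im);q=B.inv().apply((P-C).reshape(-1,3))
z=[]
for lo,hi in((-.07,-.05),(.03,.06)):
    k=q[(q[:,0]>lo)&(q[:,0]<hi)&(abs(q[:,1])<.09)];z.append(np.median(k[:,2]))
print(z,state()["time"])
if abs(z[0]-.083)<.003: print(job_done())
E
```

```text
[np.float64(0.08224662140901212), np.float64(0.08221577058404975)] 26.5833
the job is handed in; nothing more can be done
None
```

The job is handed in at 26.6 s of the 51 s allowed: the charger's switch (right) was measured on and the left off before the lid was closed, and the lid is latched shut, level at 82 mm front and rear, with the arm clear of the box.

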